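# Hold the rinsed dropper over the open vial

### The arm

A 7-joint arm with a two-finger parallel gripper is mounted at the origin on the work surface. World frame = base frame: x ahead of the robot, y to its left, z up, the work surface at z = 0. Lengths are in m, angles in rad, forces in N, time in s.
With the tool pointing down it reaches from about 0.425 to 0.95 m from the base axis. Payload 16.7 kg.
Tool frame: the origin (TCP) lies midway between the tips of the shut fingers; the grasp point (between the pads) lies 19 mm behind it; z points along the fingers, y is the line along which they close (so a half turn about z gives the same grasp; the last joint's range is limited). The gripper opens to 94 mm and grips with 3 to 60 N. Pads are 16 mm wide; open, the fingers measure 119 mm over their backs; the gripper's body (75 mm by 177 mm) begins 78 mm behind the grasp point.
Start: joints at [-1.409, 0.426, 0.074, 1.606, -0.034, 1.111, -0.067], TCP at [0.207, 0.642, 0.205] pointing down, gripper open.
Joint ranges: [-2.85, 2.85], [-0.5, 2.14], [-1.23, 1.37], [0.21, 2.46], [-1.02, 4.16], [0.16, 2.05], [-2.73, 2.73]. Speed limits (rad/s): [1.89, 1.89, 2.39, 2.39, 3.01, 3.01, 3.01].

### API

Orientations are given as a 3x3 rotation matrix whose columns are the frame's x, y, z axes.
In Python, from station import robot gives the robot as it stands.
- The arm moves only by the shell command python3 -m inch 'ROWS'. ROWS is JSON, a list of rows, each a list of 3 entries, a list of its own where there are three numbers: the closure in counts, from 0 (fully open) to 255 (shut), then the shift along the tool's x, y, z normalised to -1 to 1, where 1 is 4 cm, then the turn about the tool's z normalised to -1 to 1, where 1 is 180 degrees. A call has 1 to 5 rows; each row shifts and turns the commanded pose from where the row before left it, along the tool's axes as they then stand; what a row does not reach is not made up. A row lasts 1/10 s, in which the tool goes at most 50 mm and 8.59 degrees, less where a joint would pass 70% of its speed; a pose out of reach is approached as far as the arm can. A call with a number of a shift or a turn outside -1 to 1 is refused whole. A call with a gripper value outside its range is refused whole. The fingers move at their own pace and stop on an object; the grip force is fixed at half the most. Time passes only in rows, so rows that do not move let the fingers close. It gives the time, the measured TCP pose, the force, the opening and the grip force at its end, in the units of the state.
- robot.get_state(): the state, without advancing time (a new reading comes with each control period).
- robot.camera(name): name is "scene" or "top" or "wrist"; returns the picture (420x560x3 uint8, red, green, blue); there is no depth.
- robot.camera_model(name): a dict with "K" (3x3 intrinsics, pixels), "extrinsics" (4x4, takes a point from world to camera coordinates). Camera axes: x right, y down, z forward; pixel columns grow to the right and rows downward; lengths in m; the calibration is good to about 2 mm. The wrist camera is an equidistant fisheye: a pixel r from the principal point sees the ray r / f radians off the axis. A picture is of the moment at which its call begins: read the wrist's pose just before it. camera_model takes no time and is no camera call; for the wrist camera it gives the pose at the moment of the call.
- robot.sign_off(): hands the job in; it is judged then, once.
The state is a dict: "time": time; "qpos": joint angles; "dq": joint speeds; "tau": joint torques, N m; "tcp_pos": TCP position; "tool_rot": TCP orientation; "wrist_force": force on the tool from outside, world axes, zero at the start; "ft_torque": the same for the moment, N m; "finger_gap": finger opening in m; "finger_force": force on a finger pad.
Only numpy, scipy, OpenCV 4.12 (cv2) and the standard library are available. Lean on these libraries where they do the work, as an engineer would, in place of code of your own. Each camera call takes 0.05 s, during which the arm holds its last target. There are 200 camera calls.

### The job

The rinsed glass dropper hangs drying on the chrome shaving stand, next to the brush. Lift it up off its fork, carry it over the rail and the things on the frosted glass shelf without touching any of them with it, and hold it upright with its tip about a centimetre above the middle of the open glass vial's mouth, ready to dose. Finish there, still holding the dropper steady in the gripper, with its tip out of the vial and not touching it, the vial standing where it was and everything else left in its place.

Things in the scene. Friction and masses are not known exactly. Their poses are not given: they have to be found in the camera images.
- dropper_collar (a point): centre of the collar of the glass dropper, on its axis: the place to grip. The collar is black, ribbed, round, 28 mm across, 20 mm high; its underside, 10 mm below this point, rests on the stand's narrow fork. The dropper hangs upright, tip down: its tip is 95 mm below this point, the top of its bulb 47 mm above. z points from tip to bulb (up).
- dropper_tip (a point): the lower end of the dropper's clear glass tube, on its axis, 95 mm below the collar's centre; z up along the axis. The tube is 85 mm long and 8 mm across, tapering to 4 mm over the last 22 mm.
- stand: chrome shaving stand on the counter, left or right of the middle, does not move. Origin under its round foot (76 mm), z up. Post 10 mm thick, ball top at 163 mm. Two open forks at 150 mm: the narrow one points to its +y and holds the dropper 50 mm from the post (prongs 4 mm thick, parallel to y at x = -7.5 and 7.5 mm, tips turned up at y = 70); the wide one points to -y and holds the brush.
- vial_mouth (a point): the empty open glass vial, clear, round, 35 mm across, 60 mm high, 30 to 55 g, with a grey-green ground rim, standing loose in the back row on the shelf; the only open vessel there. This point is the centre of its mouth, level with its rim, 60 mm above the shelf; the opening is 31 mm across, the rim 37 mm. z up.
- vial: the same open vial; origin at the centre of its underside, z up.
- dropper: the same dropper, empty, 142 mm long, 20 to 45 g, one rigid piece, round about its axis; above the collar a black rubber bulb 17 mm across (21 mm at its foot) and 37 mm high. Origin at its tip, z up along its axis to the bulb.
- shelf: frosted glass shelf on two chrome pillar brackets, 600 mm long (its y), 150 mm deep (its x), does not move. Origin on the counter under its middle; glass top 90 mm above that. A chrome rail 7 mm thick runs along its front (-x) edge and both ends, top 123 mm above the counter. The tallest thing on the shelf reaches 175 mm above the counter.
- corked_vial: a clear glass vial like the open one, but closed with a cork, 72 mm high over all, back row of the shelf; origin at the centre of its underside.
- pill_bottle: amber pill bottle with a white cap, 42 mm across, 85 mm high, back row of the shelf; origin at the centre of its underside. The open vial, the corked vial and this bottle stand in any order.
- organiser: white plastic weekly pill organiser with seven snap lids, 156 x 36 x 26 mm, long side along its y, front row of the shelf; origin at the centre of its underside.
- bottle_gripper: green silicone pill bottle gripper with a spring between its handles and curved jaws, about 115 x 42 x 20 mm, lying flat along its y, front row of the shelf; origin near its spring, on the underside.
- bamboo_box: bamboo box with a sliding lid, 105 x 66 x 46 mm, at the left (+y) end of the shelf; origin at the centre of its underside.
- compact: closed round steel mirror compact, 70 mm across, 16 mm high, at the right (-y) end of the shelf; origin at the centre of its underside.
- shaving_brush: shaving brush hanging bristles down in the wide fork of the stand, round white handle 33 mm across standing 53 mm above the fork; origin at the centre of the handle's underside.
- soap_dispenser: white ceramic soap dispenser with a chrome pump, 68 mm across, 172 mm high, on the counter on the other side from the stand; origin at the centre of its underside.
Things that resemble listed ones, but are neither listed nor needed, are in the scene too. What is shaped like the stand but red or yellow is not meant.

How it is judged:
By the outcome, as a careful person would: the job done as asked, in the order asked, and still so for the second after the job is handed in, while the arm keeps its last pose, push and grip.
It also fails if it takes over 40 s, if anything falls off the work surface, if the arm or the gripper's body presses on something with over 40 N, if the wrist force passes 120 N, or if a joint passes its speed limit or range.

## Working session

There is one attempt and no reset: what is moved stays moved. The work goes in short steps, Python scripts to look and compute and a shell command to move; the robot and the scene stay as the last step left them, time stands still between calls to the robot, and variables do not carry over. Pictures are saved under pics/ and viewed, at most 10 in all, crops included, and the job is handed in when it is done.

```bash
ls; mkdir -p pics; python3 - <<'E'
from station import robot
import cv2,numpy as np
s=robot.get_state()
print(s['time'],s['tcp_pos'],np.round(s['tool_rot'],3),s['finger_gap'])
for n in('scene','top'):
    cv2.imwrite(f'pics/{n}0.png',robot.camera(n)[:,:,::-1])
    m=robot.camera_model(n);print(n,np.round(m['K'],1).tolist(),np.round(m['extrinsics'],3).tolist())
E
```

```text
pics
0.0 [0.20697072 0.64204951 0.20478154] [[-0.952  0.307 -0.   ]
 [ 0.307  0.952 -0.001]
 [-0.    -0.001 -1.   ]] 0.09407857362057938
scene [[510.0, 0.0, 278.2], [0.0, 510.0, 205.3], [0.0, 0.0, 1.0]] [[-0.437, 0.899, -0.0, 0.11], [0.738, 0.359, -0.571, -0.322], [-0.514, -0.25, -0.821, 1.435], [0.0, 0.0, 0.0, 1.0]]
top [[421.7, 0.0, 282.1], [0.0, 421.7, 209.4], [0.0, 0.0, 1.0]] [[0.008, -1.0, 0.005, 0.087], [-0.987, -0.009, -0.161, 0.486], [0.161, -0.004, -0.987, 1.132], [0.0, 0.0, 0.0, 1.0]]
```

View pics/scene0.png

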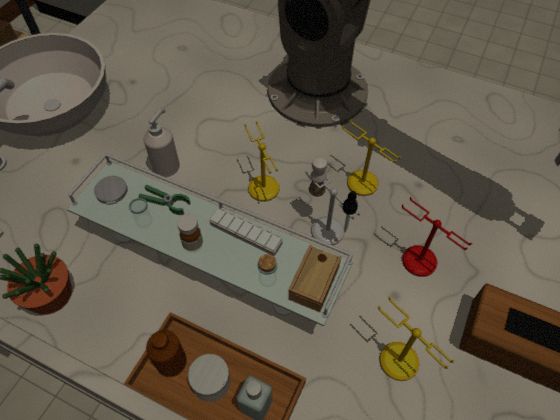

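View pics/top0.png

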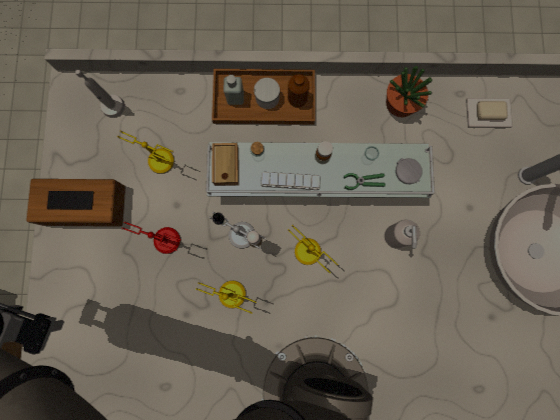

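Scene view: the chrome stand is at (330,232), with the black dropper at (350,203) and the white brush at (319,168). Yellow and red look-alike stands surround it. Candidates for the vial are the clear open ring at scene (138,206)/top (371,153) and the corked one at scene (267,265)/top (257,148). The ring without a cork fits the description. I'll confirm both in one enlarged crop.

```bash
python3 - <<'E'
import cv2,numpy as np
a=cv2.imread('pics/scene0.png');b=cv2.imread('pics/top0.png')
def c(i,x,y,w=50,h=37):
    o=cv2.resize(i[y:y+h,x:x+w],None,fx=8,fy=8,interpolation=cv2.INTER_CUBIC)
    for k in range(0,w,10): cv2.putText(o,str(x+k),(k*8,8),0,.3,(0,0,255));cv2.line(o,(k*8,8),(k*8,14),(0,0,255))
    for k in range(0,h,10): cv2.putText(o,str(y+k),(0,k*8+4),0,.3,(255,0,0));cv2.line(o,(20,k*8),(26,k*8),(255,0,0))
    return o
cv2.imwrite('pics/crop1.png',np.vstack([np.hstack([c(a,325,187),c(b,205,205)]),np.hstack([c(a,115,190),c(b,350,137)])]))
E
```

```text
(no output)
```

View pics/crop1.png

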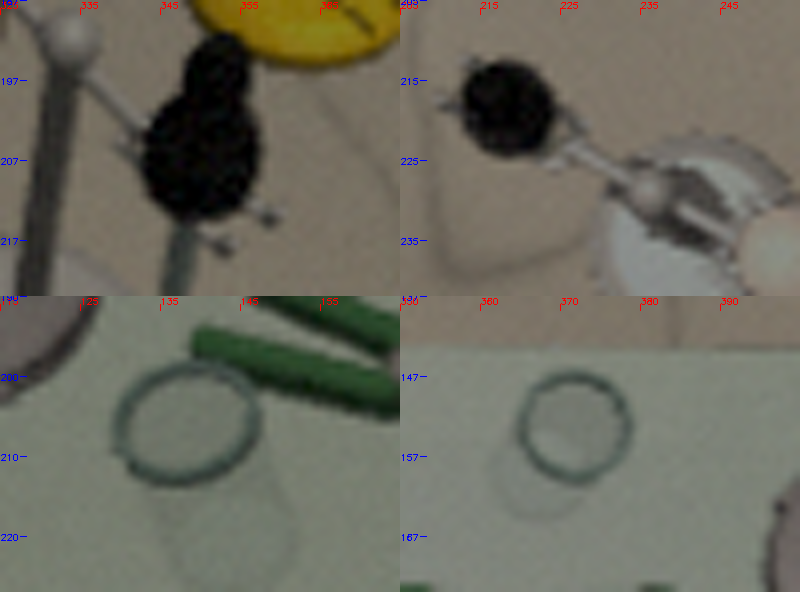

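The crop confirms both. The black dropper sits in the chrome stand's fork, with the collar near scene (350,206.5) and top (218.5,218.5). The vial has an open grey-green rim at scene (138.4,206) and top (371.9,153.4). The stand's ball is at scene (333.8,192) and top (236.5,228.8).

```bash
cat > h.py <<'E'
from station import robot
import cv2,numpy as np
def P(n):
    m=robot.camera_model(n);return np.array(m['K'])@np.array(m['extrinsics'])[:3]
def tri(s,t):
    A=P('scene');B=P('top')
    X=cv2.triangulatePoints(A,B,np.array(s,float).reshape(2,1),np.array(t,float).reshape(2,1)).ravel();X=X[:3]/X[3]
    e=[np.linalg.norm((M@np.r_[X,1])[:2]/(M@np.r_[X,1])[2]-q) for M,q in((A,s),(B,t))]
    return X,e
E
python3 - <<'E'
from h import *
np.set_printoptions(precision=4,suppress=True)
for k,s,t in [('collar',(350,206.6),(218.5,218.5)),('mouth',(138.4,206),(371.9,153.4)),('ball',(333.8,192),(236.5,228.8)),
 ('organ',(247,229),(291,181)),('compact',(111,188),(408,171)),('pillcap',(188,222),(324,149)),('brushtop',(319,162),(256,237)),('soaptop',(155,125),(408,228))]:
    print(k,*tri(s,t))
E
```

```text
collar [0.4413 0.2502 0.1589] [np.float64(0.4166588699742254), np.float64(0.48903335264109626)]
mouth [ 0.6168 -0.1385  0.1438] [np.float64(0.30411779114798876), np.float64(0.35071000355880333)]
ball [0.4168 0.2059 0.1516] [np.float64(0.46817869998400485), np.float64(0.5638196735198233)]
organ [0.5497 0.0713 0.1063] [np.float64(1.015797938832398), np.float64(1.1540981943794257)]
compact [ 0.5827 -0.2445  0.1014] [np.float64(0.1621262908111212), np.float64(0.1951715450345317)]
pillcap [ 0.6193 -0.0132  0.1718] [np.float64(0.26053006154924474), np.float64(0.2914524667078252)]
brushtop [0.3917 0.1571 0.1949] [np.float64(1.3741272363250534), np.float64(1.7153713517455986)]
soaptop [ 0.4232 -0.2223  0.1579] [np.float64(0.5331409103042792), np.float64(0.7101848410456163)]
```

Both points agree with the text: the collar is at z 0.159, 51 mm from the post, and the mouth is at z 0.144 (expected 0.150). The fingers should close along the stand's x, outside the prongs, which takes about +101° about the tool's z. I'll raise and turn first.

```bash
python3 -m inch '[[90,[0,0,-0.5],0.0468],[90,[0,0,-0.5],0.0468],[90,[0,0,-0.5],0.0468],[90,[0,0,-0.5],0.0468]]' && python3 -m inch '[[90,[0,0,0],0.0468],[90,[0,0,0],0.0468],[90,[0,0,0],0.0468],[90,[0,0,0],0.0468]]' && python3 -m inch '[[90,[0,0,0],0.0468],[90,[0,0,0],0.0468],[90,[0,0,0],0.0468],[90,[0,0,0],0.0468],[90,[0,0,0],0]]'
cat >> h.py <<'E'
def go(target,yax=None):
    s=robot.get_state();R=np.array(s['tool_rot']);d=np.array(target)-s['tcp_pos']
    print('tcp',np.round(s['tcp_pos'],4),'y',np.round(R[:,1],3),'z',np.round(R[:,2],3),'gap',round(s['finger_gap'],4),'t',s['time'],'shift/4cm',np.round(R.T@d/0.04,3))
E
python3 -c "
from h import *
go([.441,.25,.285])
print(tri((377,236),(205,253)))"
```

```text
time: 0.5
tcp_pos: [0.207, 0.6422, 0.2859]
tool_rot: [[-0.617, 0.787, -0.0], [0.787, 0.617, -0.001], [-0.0, -0.001, -1.0]]
wrist_force: [-0.1, 0.4, -0.7]
finger_gap: 0.0653
finger_force: 0.0
time: 0.9
tcp_pos: [0.207, 0.6422, 0.2851]
tool_rot: [[-0.077, 0.997, -0.0], [0.997, 0.077, -0.001], [-0.001, -0.0, -1.0]]
wrist_force: [-0.3, 0.3, 0.2]
finger_gap: 0.0608
finger_force: 0.0
time: 1.4
tcp_pos: [0.2069, 0.6423, 0.285]
tool_rot: [[0.487, 0.874, 0.0], [0.874, -0.487, -0.001], [-0.001, 0.0, -1.0]]
wrist_force: [-0.3, 0.3, 0.1]
finger_gap: 0.061
finger_force: 0.0
tcp [0.2069 0.6423 0.285 ] y [ 0.874 -0.487  0.   ] z [ 0.    -0.001 -1.   ] gap 0.061 t 1.4 shift/4cm [-5.72   9.885  0.01 ]
(array([ 0.36634076,  0.31110142, -0.02029569]), [np.float64(0.01552732312496886), np.float64(0.01837272945707617)])
```

```bash
python3 -m inch '[[90,[-0.477,0.824,0],0],[90,[-0.477,0.824,0],0],[90,[-0.477,0.824,0],0],[90,[-0.477,0.824,0],0]]' && python3 -m inch '[[90,[-0.477,0.824,0],0],[90,[-0.477,0.824,0],0],[90,[-0.477,0.824,0],0],[90,[-0.477,0.824,0],0]]' && python3 -m inch '[[90,[-0.477,0.824,0],0],[90,[-0.477,0.824,0],0],[90,[-0.477,0.824,0],0],[90,[-0.477,0.824,0],0],[90,[0,0,0],0]]'
python3 -c "
from h import *
go([.441,.25,.285])
import pickle
m=robot.camera_model('wrist');im=robot.camera('wrist')
pickle.dump(m,open('w1.pkl','wb'));print(m)
cv2.imwrite('pics/w1.png',im[:,:,::-1])"
```

```text
time: 1.8
tcp_pos: [0.286, 0.5104, 0.2853]
tool_rot: [[0.479, 0.878, -0.0], [0.878, -0.479, -0.0], [-0.0, 0.0, -1.0]]
wrist_force: [0.2, 0.4, 0.2]
finger_gap: 0.0607
finger_force: 0.0
time: 2.2
tcp_pos: [0.3644, 0.3797, 0.2855]
tool_rot: [[0.479, 0.878, 0.0], [0.878, -0.479, 0.0], [0.0, -0.0, -1.0]]
wrist_force: [0.8, -0.6, 0.5]
finger_gap: 0.0608
finger_force: 0.0
time: 2.7
tcp_pos: [0.4446, 0.2461, 0.2858]
tool_rot: [[0.485, 0.874, 0.001], [0.874, -0.485, -0.0], [0.0, 0.001, -1.0]]
wrist_force: [0.1, 0.1, 0.9]
finger_gap: 0.0607
finger_force: 0.0
tcp [0.4446 0.2461 0.2858] y [ 0.874 -0.485  0.001] z [ 0.001 -0.    -1.   ] gap 0.0607 t 2.7 shift/4cm [ 0.042 -0.126  0.021]
{'K': array([[325.1922621 ,   0.        , 277.51155749],
       [  0.        , 325.1922621 , 208.35126009],
       [  0.        ,   0.        ,   1.        ]]), 'extrinsics': array([[ 8.74609364e-01, -4.84827600e-01,  8.11615484e-04,
        -2.70699643e-01],
       [-4.71002808e-01, -8.49270696e-01,  2.38528067e-01,
         3.72624755e-01],
       [-1.14955709e-01, -2.09001154e-01, -9.71135265e-01,
         5.70609546e-01],
       [ 0.00000000e+00,  0.00000000e+00,  0.00000000e+00,
         1.00000000e+00]])}
```

View pics/w1.png

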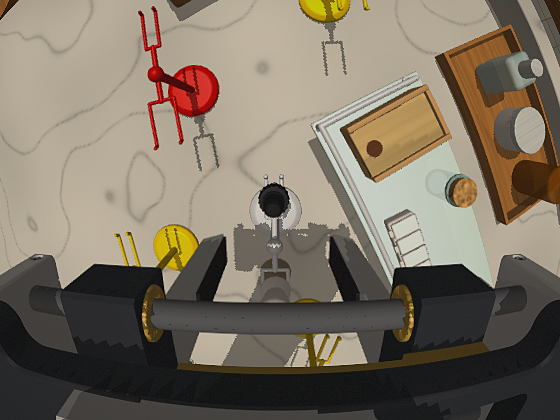

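Wrist view: the dropper's black bulb is at about (273,200) over the collar. The upturned prong tips are at (266,178) and (282,178), and the post ball is at (275,245). The fork runs along the tool's x, as intended. I'll refine the position with segmentation.

```bash
cat >> h.py <<'E'
def wray(m,uv,z):
    K=np.array(m['K']);E=np.array(m['extrinsics']);d=(np.array(uv)-K[:2,2])/K[0,0];r=np.linalg.norm(d)
    v=E[:3,:3].T@np.r_[np.sin(r)*d/r,np.cos(r)];c=-E[:3,:3].T@E[:3,3]
    return c+v*(z-c[2])/v[2]
def wproj(m,X):
    K=np.array(m['K']);E=np.array(m['extrinsics']);p=E[:3,:3]@X+E[:3,3];a=np.arctan2(np.hypot(*p[:2]),p[2])
    return K[:2,2]+K[0,0]*a*p[:2]/np.hypot(*p[:2])
E
python3 - <<'E'
from h import *
import pickle
np.set_printoptions(precision=4,suppress=True)
m=pickle.load(open('w1.pkl','rb'))
im=cv2.imread('pics/w1.png')
mask=(im.max(2)<60).astype(np.uint8);mask[:,:240]=0;mask[:,310:]=0;mask[:170]=0;mask[235:]=0
n,l,st,c=cv2.connectedComponentsWithStats(mask);k=1+np.argmax(st[1:,4]);print(st[k],c[k])
print('tips',wray(m,(266,178),.155),wray(m,(282,178),.155),'ball',wray(m,(275,245),.163),'blob',wray(m,c[k],.185))
for X in ([.441,.25,.16],[.441,.25,.207],[.444,.247,.16],[.444,.247,.207]): print(X,wproj(m,np.array(X)))
o=im[165:240,235:315];cv2.imwrite('pics/w1c.png',cv2.resize(o,None,fx=8,fy=8,interpolation=cv2.INTER_CUBIC))
E
```

```text
[258 183  32  35 795] [273.4264 199.6088]
tips [0.446  0.2694 0.155 ] [0.4595 0.2619 0.155 ] ball [0.4218 0.2079 0.163 ] blob [0.4454 0.2528 0.185 ]
[0.441, 0.25, 0.16] [271.1891 198.7326]
[0.441, 0.25, 0.207] [270.1517 210.7536]
[0.444, 0.247, 0.16] [275.4358 199.9199]
[0.444, 0.247, 0.207] [275.1269 212.1338]
```

View pics/w1c.png

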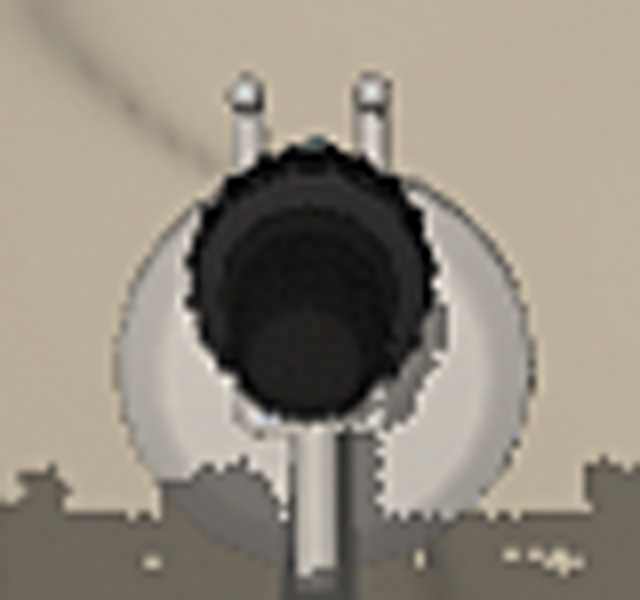

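The enlarged crop shows the collar circle centred at (274.0,198.8) and the bulb top at (274,209.4), with the two prongs running symmetrically under it.

```bash
python3 - <<'E'
from h import *
import pickle
m=pickle.load(open('w1.pkl','rb'))
a=wray(m,(274,198.8),.166);b=wray(m,(274,209.4),.206);print(a,b)
p=(a+b)/2;p[2]=.16-.019+.003
go(p)
E
```

```text
[0.44400736 0.24972849 0.166     ] [0.44418781 0.24925555 0.206     ]
tcp [0.4433 0.2485 0.2857] y [ 0.875 -0.484  0.   ] z [ 0.  0. -1.] gap 0.0609 t 2.75 shift/4cm [0.029 0.005 3.542]
```

```bash
python3 -m inch '[[90,[0.03,0,0.7],0],[90,[0,0,0.7],0],[90,[0,0,0.7],0],[90,[0,0,0.7],0]]' && python3 -m inch '[[90,[0,0,0.4],0],[90,[0,0,0.34],0],[90,[0,0,0],0],[90,[0,0,0],0]]'
python3 - <<'E'
from h import *
go([.4441,.2495,.144])
cv2.imwrite('pics/w2.png',robot.camera('wrist')[:,:,::-1])
E
```

```text
time: 3.15
tcp_pos: [0.4421, 0.2527, 0.1723]
tool_rot: [[0.48, 0.878, -0.0], [0.878, -0.48, 0.0], [-0.0, -0.0, -1.0]]
wrist_force: [-0.4, 0.6, 0.5]
finger_gap: 0.0607
finger_force: 0.0
time: 3.55
tcp_pos: [0.4429, 0.2521, 0.1442]
tool_rot: [[0.483, 0.876, 0.0], [0.876, -0.483, -0.0], [-0.0, 0.0, -1.0]]
wrist_force: [0.3, -0.3, 0.4]
finger_gap: 0.0611
finger_force: 0.0
tcp [0.4429 0.2521 0.1442] y [ 0.876 -0.483  0.   ] z [ 0. -0. -1.] gap 0.0611 t 3.55 shift/4cm [-0.042  0.057  0.006]
```

View pics/w2.png

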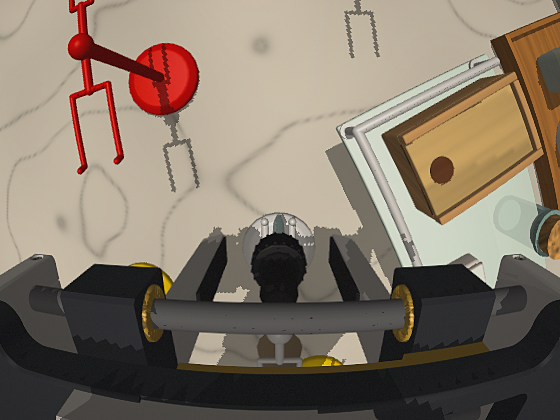

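The collar is between the fingers at (279,255), about 1–2 mm off centre, with both fingers outside the prongs. I'll correct that and close.

```bash
python3 -m inch '[[90,[-0.03,0.045,0],0],[90,[0,0,0],0],[255,[0,0,0],0],[255,[0,0,0],0],[255,[0,0,0],0]]' && python3 -m inch '[[255,[0,0,0],0],[255,[0,0,0],0],[255,[0,0,0],0],[255,[0,0,0],0]]'
```

```text
time: 4.1
tcp_pos: [0.4439, 0.2498, 0.144]
tool_rot: [[0.484, 0.875, 0.0], [0.875, -0.484, 0.0], [0.0, -0.0, -1.0]]
wrist_force: [0.2, 0.1, -0.3]
finger_gap: 0.0404
finger_force: 0.0
time: 4.5
tcp_pos: [0.4439, 0.2497, 0.1438]
tool_rot: [[0.484, 0.875, -0.0], [0.875, -0.484, -0.0], [-0.0, -0.0, -1.0]]
wrist_force: [-0.7, -0.3, 0.3]
finger_gap: 0.0272
finger_force: 30.0
```

```bash
python3 -m inch '[[255,[0,0,-0.15],0],[255,[0,0,-0.3],0],[255,[0,0,-0.5],0],[255,[0,0,-0.5],0],[255,[0,0,-0.5],0]]' && python3 -m inch '[[255,[0,0,-0.5],0],[255,[0,0,-0.5],0],[255,[0,0,-0.5],0],[255,[0,0,-0.3],0],[255,[0,0,0],0]]'
python3 - <<'E'
from h import *
import pickle
a=robot.camera('scene')[:,:,::-1];t=robot.camera('top')[:,:,::-1];m=robot.camera_model('wrist');w=robot.camera('wrist')[:,:,::-1]
cv2.imwrite('pics/s3.png',a);cv2.imwrite('pics/t3.png',t);cv2.imwrite('pics/w3.png',w);pickle.dump(m,open('w3.pkl','wb'))
go([.6168,-.1385,.30])
o=np.hstack([cv2.resize(a[130:280,260:420],(400,375),interpolation=cv2.INTER_CUBIC),cv2.resize(w[180:330,200:360],(400,375),interpolation=cv2.INTER_CUBIC)])
cv2.imwrite('pics/c3.png',o)
E
```

```text
time: 5.0
tcp_pos: [0.444, 0.2495, 0.2236]
tool_rot: [[0.485, 0.875, 0.0], [0.875, -0.485, 0.0], [0.0, 0.0, -1.0]]
wrist_force: [0.0, 0.1, -0.5]
finger_gap: 0.0272
finger_force: 30.0
time: 5.5
tcp_pos: [0.4445, 0.2501, 0.2956]
tool_rot: [[0.484, 0.875, 0.002], [0.875, -0.484, 0.002], [0.003, 0.0, -1.0]]
wrist_force: [-0.7, -0.5, -1.3]
finger_gap: 0.0278
finger_force: 30.0
tcp [0.4435 0.2495 0.2932] y [ 0.875 -0.484 -0.   ] z [-0.001 -0.001 -1.   ] gap 0.0277 t 5.65 shift/4cm [-6.392  8.486 -0.167]
```

View pics/c3.png

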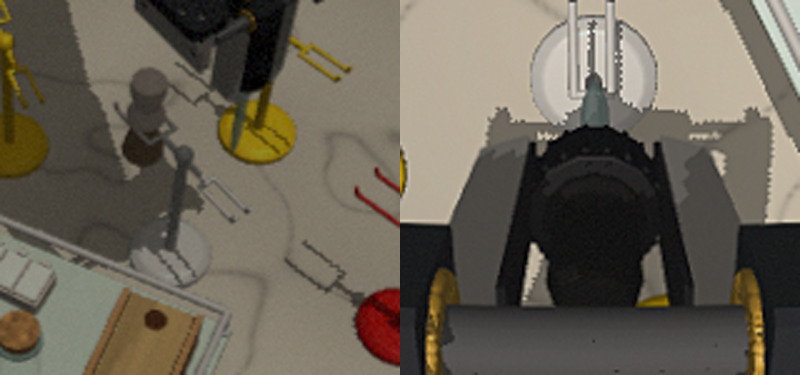

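The dropper is held upright and clear of the fork, with its tip at scene (354,192) and wrist (277,210). The stand and brush are undisturbed. Next I carry it at a tip height of about 0.215, 4 cm above the tallest thing on the shelf.

```bash
python3 -m inch '[[255,[-0.2,0.266,0],0],[255,[-0.4,0.53,0],0],[255,[-0.457,0.606,0],0],[255,[-0.457,0.606,0],0],[255,[-0.457,0.606,0],0]]' && python3 -m inch '[[255,[-0.457,0.606,0],0],[255,[-0.457,0.606,0],0],[255,[-0.457,0.606,0],0],[255,[-0.457,0.606,0],0],[255,[-0.457,0.606,0],0]]' && python3 -m inch '[[255,[-0.457,0.606,0],0],[255,[-0.457,0.606,0],0],[255,[-0.4,0.53,0],0],[255,[-0.3,0.4,0],0],[255,[-0.2,0.266,0],0]]' && python3 -m inch '[[255,[-0.18,0.25,0],0],[255,[-0.1,0.13,0],0],[255,[0,0,0],0],[255,[0,0,0],0]]'
python3 - <<'E'
from h import *
import pickle
m3=pickle.load(open('w3.pkl','rb'))
# tip after lift: scene ray + wrist ray
E=np.array(robot.camera_model('scene')['extrinsics']);K=np.array(robot.camera_model('scene')['K'])
d=E[:3,:3].T@np.linalg.inv(K)@np.array([354.4,192,1]);c=-E[:3,:3].T@E[:3,3]
c2=wray(m3,(277.2,210),.3);d2=wray(m3,(277.2,210),.1)-c2
t=np.linalg.lstsq(np.c_[d,-d2],c2-c,rcond=None)[0];print('tip',c+d*t[0],c2+d2*t[1])
go([.6168,-.1385,.30])
m=robot.camera_model('wrist');w=robot.camera('wrist')[:,:,::-1];a=robot.camera('scene')[:,:,::-1]
cv2.imwrite('pics/w4.png',w);pickle.dump(m,open('w4.pkl','wb'));cv2.imwrite('pics/s4.png',a)
o=np.hstack([cv2.resize(a[130:280,60:220],(400,375),interpolation=cv2.INTER_CUBIC),cv2.resize(w[140:290,200:360],(400,375),interpolation=cv2.INTER_CUBIC)])
cv2.imwrite('pics/c4.png',o)
E
```

```text
time: 6.15
tcp_pos: [0.4975, 0.1278, 0.2933]
tool_rot: [[0.485, 0.875, -0.001], [0.875, -0.485, -0.001], [-0.001, -0.0, -1.0]]
wrist_force: [1.2, 0.2, -0.3]
finger_gap: 0.0275
finger_force: 30.0
time: 6.65
tcp_pos: [0.559, -0.0109, 0.2934]
tool_rot: [[0.485, 0.875, -0.001], [0.875, -0.485, -0.001], [-0.001, -0.0, -1.0]]
wrist_force: [1.4, 1.5, -0.4]
finger_gap: 0.0274
finger_force: 30.0
time: 7.15
tcp_pos: [0.6078, -0.1217, 0.2931]
tool_rot: [[0.486, 0.874, -0.001], [0.874, -0.486, -0.001], [-0.002, -0.001, -1.0]]
wrist_force: [-0.5, 0.5, -0.1]
finger_gap: 0.0275
finger_force: 30.0
time: 7.55
tcp_pos: [0.6159, -0.1355, 0.2937]
tool_rot: [[0.484, 0.875, -0.0], [0.875, -0.484, 0.0], [-0.0, -0.0, -1.0]]
wrist_force: [0.6, 0.6, 0.2]
finger_gap: 0.0273
finger_force: 30.0
tip [0.4460126  0.25475584 0.21635474] [0.44570779 0.25184289 0.21703149]
tcp [ 0.6159 -0.1355  0.2937] y [ 0.875 -0.484 -0.   ] z [-0.  0. -1.] gap 0.0273 t 7.55 shift/4cm [-0.055  0.056 -0.157]
```

View pics/c4.png

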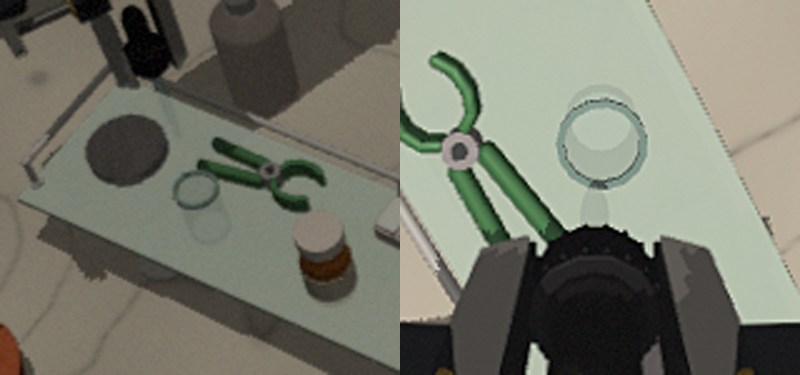

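Wrist view: the vial's rim is centred at about (280.8,197.2), and the dropper tip is at about (279,213). The tip is still 6 cm above the rim.

```bash
python3 - <<'E'
from h import *
import pickle
m=pickle.load(open('w4.pkl','rb'))
p=wray(m,(280.8,197.2),.15);print(p)
im=cv2.imread('pics/w4.png')[160:225,250:310]
print('tip ray',wray(m,(279,213),.2167), 'expected tip px',wproj(m,np.array([.6159,-.1355,.2167])))
q=p.copy();q[2]=.16+.0775;go(q)
E
```

```text
[ 0.61931285 -0.1381006   0.15      ]
tip ray [ 0.61787456 -0.13634398  0.2167    ] expected tip px [276.38077585 213.25602587]
tcp [ 0.616  -0.1351  0.2939] y [ 0.875 -0.483 -0.   ] z [-0.  0. -1.] gap 0.0275 t 7.65 shift/4cm [-0.026  0.11   1.41 ]
```

```bash
python3 -m inch '[[255,[-0.03,0.08,0.2],0],[255,[0,0,0.3],0],[255,[0,0,0.3],0],[255,[0,0,0.2],0],[255,[0,0,0],0]]' && python3 -m inch '[[255,[0,0,0],0],[255,[0,0,0],0]]'
python3 - <<'E'
from h import *
import pickle
go([.6185,-.138,.2375])
m=robot.camera_model('wrist');w=robot.camera('wrist')[:,:,::-1];a=robot.camera('scene')[:,:,::-1];t=robot.camera('top')[:,:,::-1]
cv2.imwrite('pics/w5.png',w);pickle.dump(m,open('w5.pkl','wb'));cv2.imwrite('pics/s5.png',a)
o=np.hstack([cv2.resize(a[170:245,100:180],(400,375),interpolation=cv2.INTER_CUBIC),cv2.resize(w[170:245,240:320],(400,375),interpolation=cv2.INTER_CUBIC)])
cv2.imwrite('pics/c5.png',o)
E
```

```text
time: 8.15
tcp_pos: [0.6176, -0.1381, 0.2523]
tool_rot: [[0.484, 0.875, -0.002], [0.875, -0.484, -0.0], [-0.001, -0.002, -1.0]]
wrist_force: [0.6, 0.2, 0.4]
finger_gap: 0.027
finger_force: 30.0
time: 8.35
tcp_pos: [0.6185, -0.1385, 0.2543]
tool_rot: [[0.484, 0.875, 0.0], [0.875, -0.484, -0.0], [0.0, 0.001, -1.0]]
wrist_force: [-0.5, -0.5, 0.0]
finger_gap: 0.0274
finger_force: 30.0
tcp [ 0.6185 -0.1385  0.2543] y [ 0.875 -0.484  0.001] z [ 0. -0. -1.] gap 0.0274 t 8.35 shift/4cm [ 0.012 -0.006  0.419]
```

View pics/c5.png

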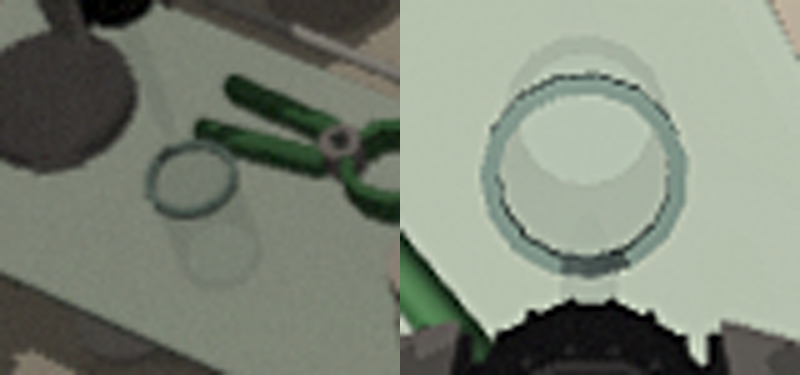

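The rim circle in the wrist crop is at (276.8,204.8), with a faint tip inside it near (278,213). In the scene crop the tip sits just above the rim.

```bash
python3 - <<'E'
from h import *
import pickle
m=pickle.load(open('w5.pkl','rb'))
for z in(.144,.15):print(wray(m,(276.8,204.8),z))
print(wproj(m,np.array([.6185,-.1385,.177])),wray(m,(278,213),.177))
go([.6185,-.138,.2375])
E
```

```text
[ 0.61846876 -0.1393143   0.144     ]
[ 0.61915735 -0.13808881  0.15      ]
[276.28969255 213.15149993] [ 0.61978394 -0.13906388  0.177     ]
tcp [ 0.6184 -0.1385  0.2543] y [ 0.875 -0.484  0.001] z [ 0.001 -0.    -1.   ] gap 0.0274 t 8.5 shift/4cm [ 0.012 -0.005  0.419]
```

```bash
python3 -m inch '[[255,[0.01,0,0.15],0],[255,[0,0,0.15],0],[255,[0,0,0.11],0],[255,[0,0,0],0],[255,[0,0,0],0]]' && python3 -m inch '[[255,[0,0,0],0],[255,[0,0,0],0],[255,[0,0,0],0],[255,[0,0,0],0],[255,[0,0,0],0]]'
python3 - <<'E'
from h import *
import pickle
go([.619,-.138,.2375])
w=robot.camera('wrist')[:,:,::-1];a=robot.camera('scene')[:,:,::-1]
o=np.hstack([cv2.resize(a[170:245,100:180],(400,375),interpolation=cv2.INTER_CUBIC),cv2.resize(w[170:245,240:320],(400,375),interpolation=cv2.INTER_CUBIC)])
cv2.imwrite('pics/c6.png',o)
E
```

```text
time: 9.0
tcp_pos: [0.6184, -0.1381, 0.2374]
tool_rot: [[0.484, 0.875, -0.0], [0.875, -0.484, -0.0], [-0.0, -0.0, -1.0]]
wrist_force: [0.4, -0.3, -1.0]
finger_gap: 0.0274
finger_force: 30.0
time: 9.5
tcp_pos: [0.6185, -0.1381, 0.2375]
tool_rot: [[0.484, 0.875, 0.0], [0.875, -0.484, 0.0], [0.0, 0.0, -1.0]]
wrist_force: [0.0, 0.2, -0.7]
finger_gap: 0.0274
finger_force: 30.0
tcp [ 0.6185 -0.1381  0.2375] y [ 0.875 -0.484  0.   ] z [ 0.  0. -1.] gap 0.0274 t 9.5 shift/4cm [0.008 0.011 0.001]
```

View pics/c6.png

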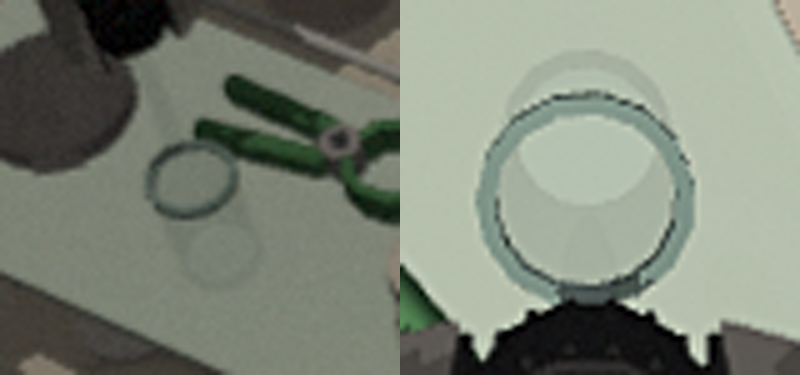

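The rim is centred at crop (585,197), i.e. wrist pixel (277,209), and the tube's tip is at about (277,213), over the mouth. The vial has not moved, and the arm is steady at the target.

```bash
python3 -c "
from station import robot
print(robot.sign_off())"
```

```text
the job is handed in; nothing more can be done
None
```

The job is handed in: the dropper is held upright and steady, its tip measured about 1 cm above the middle of the open vial's mouth, with the vial where it was and nothing else seen or felt to be disturbed.

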